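# Bottles back in their own rests

## Task

The four jars and bottles in this lying spice tray were all put back in the wrong rests. Move each one to the rest cut to its own length and width, lying settled in the middle of the hollow; use the empty spare rest for parking on the way and leave it empty at the end. They are glass, so lay them down rather than drop them, and leave the tin can beside the tray alone.

Things in the scene. Friction and masses are not known exactly. Their poses are not given: they have to be found in the camera images.
- short_jar: Small slim spice jar with a black cap, 41 mm across, 105 mm long, 0.1 kg. Lying level; origin: mid-length on its axis; its own x runs along it. Belongs in rest_short. Seated there, its axis is 36.4 mm above the rest's origin.
- medium_bottle: Slim straight spice bottle with a tall brown cap, 41 mm across, 150 mm long, 0.17 kg. Lying level; origin: mid-length on its axis; its own x runs along it. Belongs in rest_medium. Seated there, its axis is 36.5 mm above the rest's origin.
- squat_jar: Wide squat glass jar with a tan lid, 57 mm across, 93 mm long, 0.19 kg; the shortest and the widest of the four. Lying level; origin: mid-length on its axis; its own x runs along it. Belongs in rest_squat. Seated there, its axis is 44.5 mm above the rest's origin.
- long_bottle: Long clear bottle with a narrower neck and a blue cap, body 51 mm across for 135 mm from the foot, neck 31 mm, 189 mm long in all, 0.28 kg, heavier at the foot (its own +x). Lying level; origin: mid-length on its axis; its own x runs along it. Belongs in rest_long. Seated there, its axis is 41.5 mm above the rest's origin.
- rest_short: Cut for the short spice jar (hollow 43 mm diameter). Board 112 mm long, 50 mm wide. Bottle rest, one of five 90 mm apart in a wooden tray (rim 30 mm high). Two cross rails 12 mm thick, 30 mm either side of the middle, hollowed from above; fingers go down between. Origin: centre of the underside; x along the board, z up. Hollow's lowest line 16 mm, rail tops 26 mm above the origin.
- rest_medium: Cut for the medium spice bottle (hollow 43 mm diameter). Board 158 mm long, 50 mm wide. Otherwise as rest_short: same origin, axes, rails and heights.
- rest_squat: Cut for the squat jar (hollow 59 mm diameter). Board 98 mm long, 64 mm wide. Otherwise as rest_short: same origin, axes, rails and heights.
- rest_long: Cut for the long bottle (hollow 53 mm diameter). Board 196 mm long, 60 mm wide. Otherwise as rest_short: same origin, axes, rails and heights.
- rest_spare: The spare, empty at the start: the widest and longest (hollow 66 mm diameter); any of the four can be parked in it. Board 206 mm long, 74 mm wide. Otherwise as rest_short: same origin, axes, rails and heights.
- bean_tin: A tin can standing to the left of the tray, 75 mm across, 58 mm high; origin: centre of its underside. To be left alone.
Not all that is in view belongs to the job. Leave any red look-alike of the squat_jar alone.

How it is judged:
By the outcome, as a careful person would: the job done as asked, in the order asked, and still so for the second after the job is handed in, with the robot touching nothing.
It also fails if it takes over 120 s, if anything falls off the work surface, if the arm or the gripper's body presses on something with over 40 N, if the wrist force passes 120 N, or if a joint passes its speed limit or range.

## Robot

A 6-joint arm with a two-finger parallel gripper is mounted at the origin on a cart in front of the work surface, level with it; the furniture and walls round the work are solid. World frame = base frame: x ahead of the robot, y to its left, z up, the work surface at z = 0. Lengths are in m, angles in rad, forces in N, time in s.
With the tool pointing down it reaches from about 0.3 to 0.875 m from the base axis. Payload 6.4 kg.
Tool frame: the origin (TCP) lies midway between the tips of the shut fingers; the grasp point (between the pads) lies 19 mm behind it (ctrl.tcp_to_grasp is the distance from the TCP to the grasp point, in m); z points along the fingers, y is the direction in which the jaws open and shut (so a half turn about z gives the same grasp; the last joint's range is limited). The gripper opens to 85 mm and grips with 20 to 120 N. Pads are 22 mm wide; open, the fingers measure 114 mm over their backs; the gripper's body (76 mm by 85 mm) begins 54 mm behind the grasp point. The pads swing forward as they close: fully open they stand 13 mm farther back than shut.
Start: joints at [-1.507, 0.181, 1.607, -0, 1.354, -0.206], TCP at [0.153, -0.554, 0.231] pointing down, gripper open.
Joint ranges: [-2.99, 2.99], [-0.89, 2.07], [0.3, 2.58], [-1.14, 4.28], [0, 2.63], [-3.12, 3.12]. Speed limits (rad/s): [2.57, 2.57, 3.01, 3.14, 3.14, 3.14].

## Interface

Orientations are given as a unit quaternion [w, x, y, z].
In Python, from bench import monitor, imaging, order, spotter, ctrl gives the robot as it stands.
- The arm moves only by the shell command python3 -m pendant 'ROWS'. ROWS is JSON, a list that holds one entry, the list of rows, each a list of 5 numbers: the shift along the world's x, y, z in mm, then the turn about the world's z in degrees, then the finger opening in mm, from 0 to 85.4. A call has 1 to 8 rows; each row shifts and turns the commanded pose from where the row before left it; what a row does not reach is not made up. A row lasts 1/8 s, in which the tool goes at most 62.5 mm and 10.7 degrees, less where a joint would pass 70% of its speed; a pose out of reach is approached as far as the arm can. A call with a gripper value outside its range is refused whole. The fingers move at their own pace and stop on an object; the grip force is fixed at half the most. Time passes only in rows, so rows that do not move let the fingers close. It gives the time, the measured TCP pose, the force and the opening at its end, in the units of the state.
- monitor.get_obs(): the state, without advancing time (a new reading comes with each control period).
- imaging.camera(name): name is "side" or "top"; returns a dict with "img" (400x640x3 uint8, red, green, blue), "vfov" (degrees; the focal length in pixels is half the picture's height over the tangent of half this angle, whatever the lens; pixels are square), "cx", "cy" (the principal point, pixels), "origin" and "orientation" of the camera in the world. Camera axes: x right, y down, z forward; pixel columns grow to the right and rows downward; lengths in m; the calibration is good to about 2 mm. A picture is of the moment at which its call begins. There is no depth.
- order.hand_in(): hands the job in, once; it reports no verdict.
Trained networks look in the newest picture that a camera, given by its name, has taken for a name from the list of things; names that differ only in an ending like _2 or _b are one class to them, and where a whole thing is asked for, a point or a joint stands for the part that bears it (a point fixed in the world has none). Each returns a list of dicts, best first, with "confidence" (0 to 1); they miss things now and then, are a little off and sometimes report something else, mostly with a low value. They report only what shows in the picture. A call takes as long as a camera call. They do not tell look-alikes from the thing itself.
- spotter.recognise(camera, thing): "at" ([x, y, z] in m, in the coordinates of the camera as it stood for that picture, good to about 4 mm: the middle of the surface that is visible of it).
- spotter.tip_of(camera, thing): "at" ([x, y, z] in m, in the coordinates of the camera as it stood for that picture, good to about 4 mm: a listed point, or the origin of a listed thing).
The state is a dict: "time_s": time; "q": joint angles; "dq": joint speeds; "joint_efforts": joint torques, N m; "eef_pos": TCP position; "eef_rot": TCP orientation; "wrist_force": force on the tool from outside, world axes, zero at the start; "torque": the same for the moment, N m; "opening": opening from 0.0 (shut) to 1.0 (fully open).
Only numpy, scipy, OpenCV 4.12 (cv2) and the standard library are available. Lean on these libraries where they do the work, as an engineer would, in place of code of your own. Each camera call takes 0.05 s, during which the arm holds its last target. There are 200 camera calls.

## Working session

There is one attempt and no reset: what is moved stays moved. The work goes in short steps, Python scripts to look and compute and a shell command to move; the robot and the scene stay as the last step left them, time stands still between calls to the robot, and variables do not carry over. Pictures are saved under pics/ and viewed, about 12 in all and at most 16, crops included, and the job is handed in when it is done.

```bash
ls; mkdir -p pics; cat > h.py <<'E'
import numpy as np, cv2
from scipy.spatial.transform import Rotation as R
from bench import monitor, imaging, order, spotter, ctrl
def cam(n):
    c=imaging.camera(n); q=c["orientation"]
    c["R"]=R.from_quat([q[1],q[2],q[3],q[0]]).as_matrix(); c["o"]=np.array(c["origin"])
    c["f"]=c["img"].shape[0]/2/np.tan(np.radians(c["vfov"])/2); return c
def w(c,p): return c["R"]@np.array(p)+c["o"]
def px(c,P):
    p=c["R"].T@(np.array(P)-c["o"]); return c["f"]*p[:2]/p[2]+[c["cx"],c["cy"]]
def onz(c,u,z):
    d=c["R"]@np.array([(u[0]-c["cx"])/c["f"],(u[1]-c["cy"])/c["f"],1]); return c["o"]+d*(z-c["o"][2])/d[2]
def save(c,n,box=None,s=1):
    im=c["img"][:,:,::-1]
    if box: im=im[box[1]:box[3],box[0]:box[2]]
    cv2.imwrite(n,cv2.resize(im,None,fx=s,fy=s,interpolation=cv2.INTER_CUBIC))
E
python3 - <<'E'
from h import *
for n in("top","side"):
    c=cam(n); save(c,f"pics/{n}0.png"); print(n,c["o"].round(3),c["R"].round(3).tolist(),c["f"],c["cx"],c["cy"])
    for t in "short_jar medium_bottle squat_jar long_bottle rest_short rest_medium rest_squat rest_long rest_spare bean_tin".split():
        for d in spotter.tip_of(n,t)[:3]:
            P=w(c,d["at"]); print(n,t,round(d["confidence"],2),P.round(3),px(c,P).round())
print(monitor.get_obs())
E
```

```text
pics
top [0.35  0.107 1.124] [[0.025, -0.982, 0.185], [-1.0, -0.025, 0.005], [0.0, -0.185, -0.983]] 448.5368217488468 318.5458352098041 195.12802393792293
top short_jar 0.77 [ 0.56  -0.094  0.044] [403. 194.]
top medium_bottle 0.72 [ 0.542 -0.01   0.043] [369. 201.]
top squat_jar 0.81 [0.489 0.378 0.032] [210. 219.]
top squat_jar 0.75 [0.53  0.079 0.053] [332. 204.]
top rest_squat 0.54 [ 0.553 -0.099  0.007] [402. 200.]
top rest_long 0.7 [ 0.541 -0.009  0.004] [366. 204.]
top rest_spare 0.72 [0.534 0.077 0.055] [333. 202.]
top rest_spare 0.57 [ 0.572 -0.184  0.002] [435. 194.]
top bean_tin 0.86 [0.636 0.409 0.002] [204. 163.]
side [-0.004  0.411  0.878] [[-0.468, -0.702, 0.537], [-0.884, 0.368, -0.289], [0.005, -0.61, -0.792]] 483.7392610442981 316.0752095371939 202.78925091955333
side short_jar 0.79 [ 0.555 -0.1    0.039] [397. 173.]
side medium_bottle 0.58 [ 0.545 -0.009  0.043] [366. 189.]
side squat_jar 0.88 [0.528 0.078 0.055] [335. 206.]
side squat_jar 0.86 [0.486 0.381 0.025] [210. 287.]
side long_bottle 0.74 [0.508 0.165 0.049] [303. 230.]
side rest_short 0.62 [0.511 0.168 0.
[... 317 characters left out ...]
  0.413 -0.   ] [174. 243.]
{'time_s': 1.1, 'q': array([-1.50735027e+00,  1.80799524e-01,  1.60697571e+00, -5.07259306e-06,
        1.35382480e+00, -2.06341206e-01]), 'dq': array([-0.00161072, -0.00033708, -0.00065684, -0.0004079 , -0.00093661,
        0.00085537]), 'joint_efforts': array([-9.09583669e-04, -4.44865859e+01, -3.51682448e+01, -4.39290388e-04,
        7.27006009e-04, -1.83043323e-05]), 'eef_pos': array([ 0.15324634, -0.55422151,  0.23130048]), 'eef_rot': array([-3.85862793e-06,  9.90915569e-01,  1.34485448e-01, -2.20700378e-06]), 'wrist_force': array([ 0.88719898, -0.41508736,  0.17929564]), 'torque': array([-0.0062428 , -0.00548046, -0.00601792]), 'opening': 1.0017264455566426}
```

```bash
python3 - <<'E'
from h import *
c=cam("top"); save(c,"pics/t1.png",(180,130,480,270),2.6)
E
```

```text
(no output)
```

View pics/side0.png

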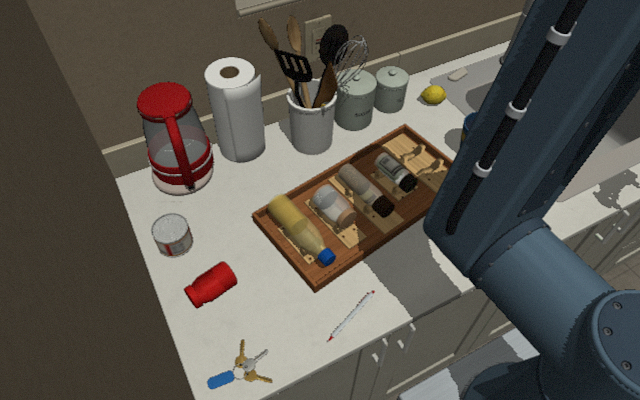

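View pics/t1.png

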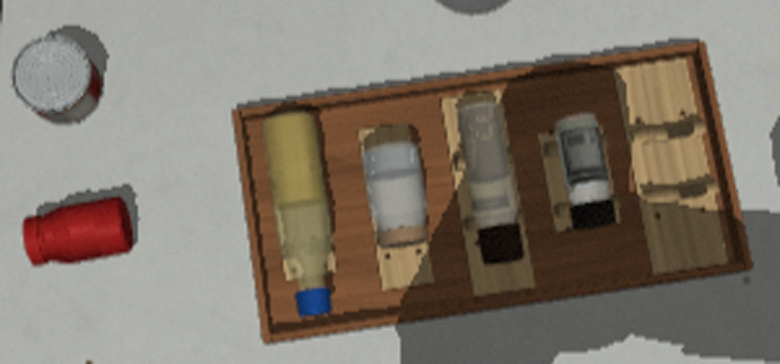

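The look-alikes are the clear squat jar in the tray with a tan lid, side (335,206), and the red jar on the counter, side (210,287). I choose the tray one. The slots run from left (+y) to right:

| Slot | Now holds | Rest |
|---|---|---|
| 1 | long_bottle | rest_short |
| 2 | squat_jar | rest_medium |
| 3 | medium_bottle | rest_long |
| 4 | short_jar | rest_squat |
| 5 | nothing | rest_spare |

The plan is short→spare, squat→4, medium→2, long→3, short→1. First I refine the tray fit.

```bash
cat > fit.py <<'E'
from h import *
from scipy.optimize import least_squares
def run(N=5,things="short_jar medium_bottle squat_jar long_bottle rest_short rest_medium rest_squat rest_long rest_spare".split()):
    D={}
    for k in range(N):
        for n in("top","side"):
            c=cam(n)
            for t in things:
                for d in spotter.tip_of(n,t):
                    P=w(c,d["at"])
                    if d["confidence"]>.45 and P[1]<.25: D.setdefault((t,n),[]).append(P)
    return D,c
E
python3 - <<'E'
from fit import *
D,_=run()
for k,v in sorted(D.items()): print(k,len(v),np.median(v,0).round(4),np.std(v,0).round(4))
slot=dict(rest_short=0,rest_medium=1,rest_long=2,rest_squat=3,rest_spare=4)
pts=[(slot[t],P) for (t,n),v in D.items() if t in slot for P in v]
f=lambda p:np.concatenate([[P[0]-(p[0]-np.sin(p[2])*.09*(2-i)),P[1]-(p[1]+np.cos(p[2])*.09*(2-i))] for i,P in pts])
s=least_squares(f,[.541,-.009,.19],loss="soft_l1",f_scale=.004); p=s.x
print("centre slot3",p[:2].round(4),"yaw",np.degrees(p[2]),"z",np.median([P[2] for i,P in pts]))
th=p[2];u=np.array([np.cos(th),np.sin(th)]);v=np.array([-u[1],u[0]])
for i,t in enumerate("long_bottle squat_jar medium_bottle short_jar".split()):
    C=p[:2]+v*.09*(2-i)
    for n in("top","side"):
        if (t,n) in D:
            d=np.median(D[t,n],0)[:2]-C; print(t,n,"slot",C.round(4),"along,across mm",(d@u*1e3).round(1),(d@v*1e3).round(1))
# overlay
for n in("top","side"):
    c=cam(n); im=cv2.resize(c["img"][:,:,::-1],None,fx=4,fy=4,interpolation=cv2.INTER_CUBIC)
    for i,(L,W) in enumerate([(112,50),(158,50),(196,60),(98,64),(206,74)]):
        C=p[:2]+v*.09*(2-i)
        def ln(a,b,z,col):
            q=[((px(c,[*(C+u*x*1e-3+v*y*1e-3),z])+.5)*4).astype(int) for x,y in(a,b)]; cv2.line(im,tuple(map(int,q[0])),tuple(map(int,q[1])),col,1)
        k=[(-L/2,-W/2),(L/2,-W/2),(L/2,W/2),(-L/2,W/2)]
        for a,b in zip(k,k[1:]+k[:1]): ln(a,b,.010,(0,0,255))
        ln((-10,0),(10,0),.03,(0,255,0))
    b=(265,140,470,265) if n=="top" else (250,120,465,290)
    im=im[b[1]*4:b[3]*4,b[0]*4:b[2]*4]; im=cv2.resize(im,None,fx=min(800/im.shape[1],600/im.shape[0]),fy=min(800/im.shape[1],600/im.shape[0]))
    cv2.imwrite(f"pics/ov_{n}.png",im)
E
```

```text
('long_bottle', 'side') 6 [0.5078 0.1642 0.047 ] [0.0088 0.0313 0.0032]
('long_bottle', 'top') 7 [0.5088 0.1647 0.052 ] [0.0189 0.1021 0.0209]
('medium_bottle', 'side') 6 [ 0.545  -0.0073  0.0417] [0.0128 0.066  0.0146]
('medium_bottle', 'top') 5 [ 0.5433 -0.0088  0.0422] [0.0056 0.0343 0.0052]
('rest_long', 'side') 5 [ 0.5432 -0.0099  0.0039] [0.0009 0.0021 0.001 ]
('rest_long', 'top') 5 [ 0.5404 -0.0088  0.0024] [0.001  0.0014 0.0013]
('rest_medium', 'side') 5 [0.526  0.0768 0.002 ] [0.0019 0.0006 0.0014]
('rest_short', 'side') 8 [0.5092 0.168  0.0061] [0.0238 0.1333 0.0195]
('rest_spare', 'side') 8 [ 0.5725 -0.1832  0.0054] [0.0254 0.1432 0.0201]
('rest_spare', 'top') 5 [ 0.5709 -0.1822  0.0042] [0.002  0.0008 0.0014]
('rest_squat', 'side') 6 [ 0.5592 -0.0962  0.0067] [0.0118 0.0652 0.002 ]
('rest_squat', 'top') 5 [ 0.5545 -0.0984  0.0085] [0.0016 0.0016 0.0019]
('short_jar', 'side') 7 [ 0.5547 -0.0975  0.0393] [0.0054 0.0411 0.0126]
('short_jar', 'top') 5 [ 0.56   -0.0941  0.0444] [0.0018 0.0012 0.0003]
('squat_jar', 'side') 5 [0.5285 0.0797 0.0532] [0.0006 0.0017 0.0008]
('squat_jar', 'top') 6 [0.5313 0.0746 0.0538] [0.0081 0.0642 0.018 ]
centre slot3 [ 0.5412 -0.008 ] yaw 9.67805479789402 z 0.005067293980658638
long_bottle top slot [0.5109 0.1695] along,across mm -2.9 -4.3
long_bottle side slot [0.5109 0.1695] along,across mm -3.9 -4.6
squat_jar top slot [0.5261 0.0807] along,across mm 4.2 -7.0
squat_jar side slot [0.5261 0.0807] along,across mm 2.3 -1.4
medium_bottle top slot [ 0.5412 -0.008 ] along,across mm 2.0 -1.1
medium_bottle side slot [ 0.5412 -0.008 ] along,across mm 3.8 0.1
short_jar top slot [ 0.5563 -0.0967] along,across mm 4.1 2.0
short_jar side slot [ 0.5563 -0.0967] along,across mm -1.8 -0.6
```

View pics/ov_top.png

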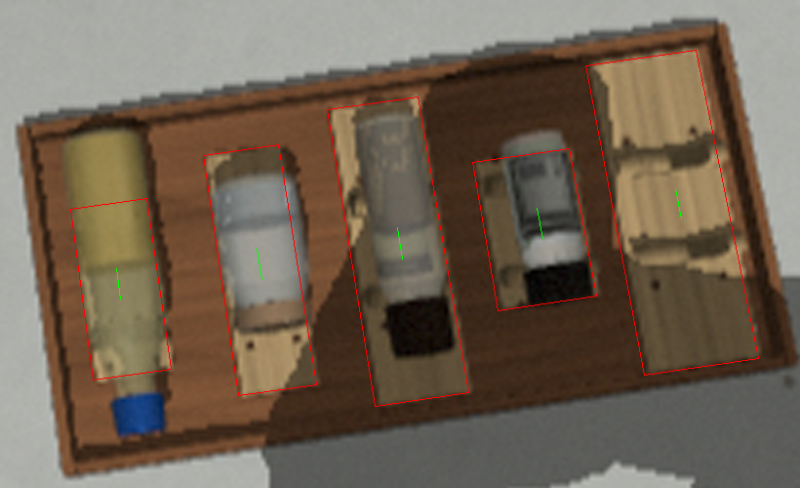

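```bash
python3 - <<'E'
from h import *
c=cam("top")
k=[(20,124),(723,21),(797,362),(66,473)]
W=[onz(c,(265+x/3.902,140+y/3.902),.03)[:2] for x,y in k]
for P in W: print(P.round(4))
e=lambda a,b:(np.linalg.norm(W[a]-W[b]).round(4),np.degrees(np.arctan2(*(W[b]-W[a])[::-1])).round(2))
print(e(1,0),e(2,3),e(3,0),e(2,1),"mid",np.mean(W,0))
# spare board corners (z ~ .012) and rest_long corners
for q in [[(592,66),(697,50),(757,357),(647,374)],[(330,108),(419,97),(468,391),(376,405)],[(205,156),(281,145),(316,384),(241,394)]]:
  for z in(.004,.012):
    B=np.array([onz(c,(265+x/3.902,140+y/3.902),z)[:2] for x,y in q]);print(z,B.mean(0).round(4),np.linalg.norm(B[0]-B[3]).round(4),np.linalg.norm(B[0]-B[1]).round(4),np.degrees(np.arctan2(*((B[0]+B[1]-B[2]-B[3])[::-1]))).round(2))
E
```

```text
[0.6118 0.2352]
[ 0.6919 -0.2183]
[ 0.471  -0.2581]
[0.3907 0.1967]
(np.float64(0.4605), np.float64(100.03)) (np.float64(0.4619), np.float64(100.01)) (np.float64(0.2244), np.float64(9.87)) (np.float64(0.2246), np.float64(10.22)) mid [ 0.54134237 -0.01111464]
0.004 [ 0.5717 -0.1896] 0.2057 0.0709 9.11
0.012 [ 0.5701 -0.1875] 0.2042 0.0704 9.11
0.004 [ 0.5416 -0.0106] 0.197 0.0593 9.33
0.012 [ 0.5402 -0.0098] 0.1956 0.0589 9.33
0.004 [0.526  0.0782] 0.1574 0.0504 9.5
0.012 [0.5248 0.0784] 0.1563 0.0501 9.5
```

View pics/ov_side.png

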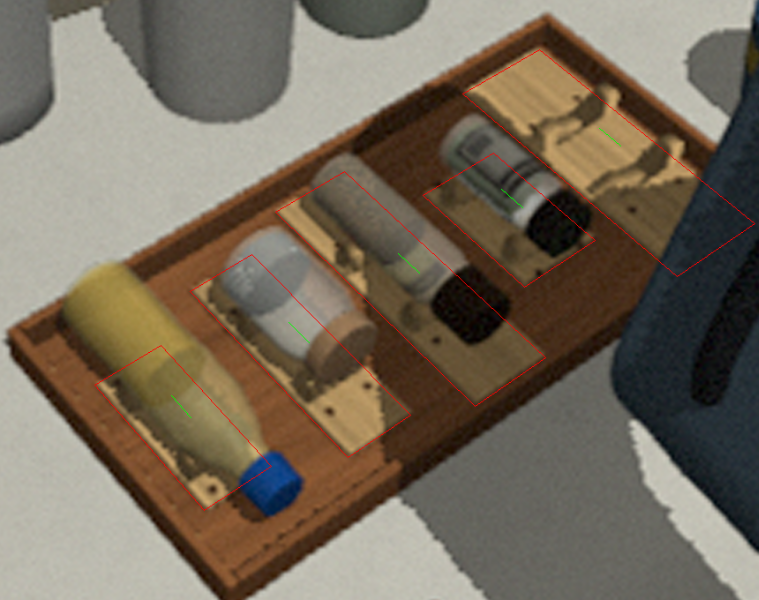

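```bash
python3 -m pendant '[[[29,32.5,0,-0.7,85],[29,32.5,0,-0.7,85],[29,32.5,0,-0.7,85],[29,32.5,0,-0.7,85],[29,32.5,0,-0.7,85],[29,32.5,0,-0.7,80],[29,32.5,0,-0.7,75],[29,32.5,0,-0.7,70]]]'
python3 -m pendant '[[[29,32.5,0,0,65],[29,32.5,0,0,65],[29,32.5,-10,0,65],[29,32.5,-15,0,65],[28,32.5,-15,0,65],[28,32.5,-15,0,65],[0,0,0,0,65],[0,0,0,0,65]]]'
```

```text
time_s: 7.3
eef_pos: [0.3861, -0.2931, 0.2315]
eef_rot: [0.0, 0.996, 0.086, 0.0]
wrist_force: [0.6, -0.1, 0.5]
opening: 0.815
time_s: 8.3
eef_pos: [0.5572, -0.0993, 0.1763]
eef_rot: [0.0, 0.996, 0.086, -0.0]
wrist_force: [0.1, 0.7, 0.7]
opening: 0.764
```

```bash
python3 -m pendant '[[[0,0,-30,0,65],[0,0,-30,0,65],[0,0,-16,0,65],[0,0,0,0,65]]]'
python3 - <<'E'
from h import *
a=cam("side");b=cam("top");e=monitor.get_obs()["eef_pos"];print(e,px(a,e),px(b,e))
im=[cv2.resize(x["img"][y0:y0+150,x0:x0+140,::-1],None,fx=2.85,fy=2.85,interpolation=cv2.INTER_CUBIC) for x,x0,y0 in((a,330,80),(b,340,110))]
cv2.imwrite("pics/g1.png",np.hstack(im))
E
```

```text
time_s: 8.8
eef_pos: [0.5564, -0.0997, 0.0997]
eef_rot: [-0.0, 0.996, 0.085, -0.001]
wrist_force: [-0.6, 0.3, 0.6]
opening: 0.763
[ 0.55792937 -0.09992411  0.10146837] [399.84861847 153.4123813 ] [409.87804763 190.57989161]
```

View pics/g1.png

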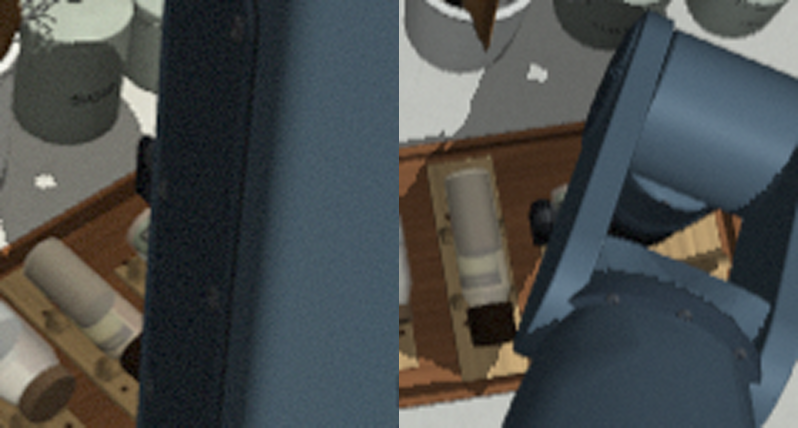

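The arm hides the gripper in both views, so this picture gives no check. I'll descend and watch the wrist force.

```bash
python3 -m pendant '[[[0,0,-25,0,65],[0,0,-25,0,65],[0,0,-14,0,65],[0,0,-12,0,65],[0,0,0,0,65]]]'; python3 -m pendant '[[[0,0,0,0,48],[0,0,0,0,40],[0,0,0,0,30],[0,0,0,0,30],[0,0,0,0,30]]]'
```

```text
time_s: 9.52
eef_pos: [0.5571, -0.0991, 0.024]
eef_rot: [-0.0, 0.996, 0.086, -0.0]
wrist_force: [0.1, -0.3, 0.2]
opening: 0.758
time_s: 10.15
eef_pos: [0.558, -0.0995, 0.0254]
eef_rot: [0.0, 0.996, 0.086, 0.001]
wrist_force: [-1.7, -0.0, 6.0]
opening: 0.46
```

```bash
python3 -m pendant '[[[0,0,5,0,30],[0,0,15,0,30],[0,0,20,0,30],[3.5,-18.7,20,0,30],[4,-25,0,0,30],[4,-25,0,0,30],[4,-20,0,0,30],[0,0,0,0,30]]]'; python3 -m pendant '[[[0,0,-20,0,30],[0,0,-20,0,30],[0,0,-12,0,30],[0,0,-5,0,30],[0,0,-2,0,30],[0,0,0,0,30]]]'
```

```text
time_s: 11.15
eef_pos: [0.5726, -0.1899, 0.0834]
eef_rot: [-0.0, 0.996, 0.085, -0.0]
wrist_force: [0.7, 0.6, -1.0]
opening: 0.458
time_s: 11.9
eef_pos: [0.5732, -0.188, 0.0256]
eef_rot: [0.0, 0.996, 0.086, 0.0]
wrist_force: [-0.7, 0.6, -1.7]
opening: 0.456
```

```bash
python3 -m pendant '[[[0,0,-1,0,30],[0,0,-0.5,0,30],[0,0,0,0,42],[0,0,0,0,46],[0,0,0,0,55],[0,0,0,0,65]]]'; python3 -m pendant '[[[0,0,25,0,65],[0,0,35,0,65],[0,0,40,0,70],[-20,55,40,0,80],[-13.5,60,0,0,80],[-10,60,0,0,80],[-3,60,0,0,80],[0,31,0,0,80]]]'
```

```text
time_s: 12.65
eef_pos: [0.5727, -0.1879, 0.0237]
eef_rot: [-0.0, 0.996, 0.086, -0.0]
wrist_force: [0.5, 0.0, 0.5]
opening: 0.757
time_s: 13.65
eef_pos: [0.5279, 0.0744, 0.1592]
eef_rot: [-0.0, 0.996, 0.087, 0.0]
wrist_force: [0.3, -1.1, -0.2]
opening: 0.939
```

```bash
python3 - <<'E'
from h import *
a=cam("side");b=cam("top");e=monitor.get_obs()["eef_pos"];print(e,px(a,e),px(b,e))
im=[cv2.resize(x["img"][y0:y0+190,x0:x0+200,::-1],None,fx=2,fy=2,interpolation=cv2.INTER_CUBIC) for x,x0,y0 in((a,250,100),(b,280,110))]
cv2.imwrite("pics/g2.png",np.hstack(im))
E
```

```text
[0.52811979 0.07463794 0.15912029] [338.62235926 173.02181355] [335.47968554 196.84393814]
```

View pics/g2.png

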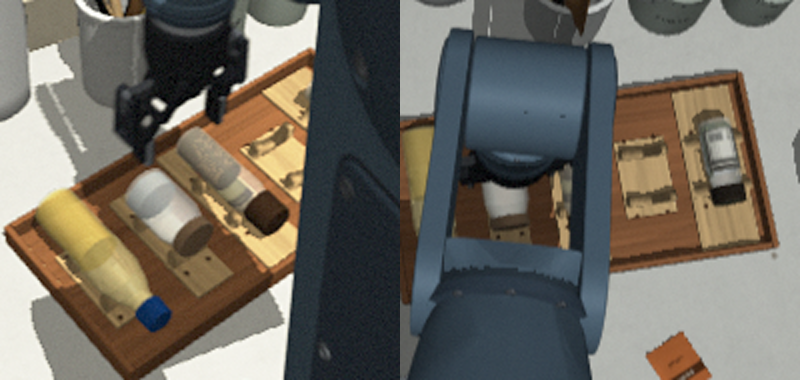

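Short jar lies in the spare at about (720,160) on the right of the picture. Next is the squat jar.

```bash
python3 -m pendant '[[[0.6,4.6,-30,0,80],[0,0,-35,0,80],[0,0,-25,0,80],[0,0,-20,0,80],[0,0,-14,0,80],[0,0,0,0,80],[0,0,0,0,80]]]'; python3 -m pendant '[[[0,0,0,0,68],[0,0,0,0,60],[0,0,0,0,55],[0,0,0,0,45],[0,0,0,0,45]]]'
```

```text
time_s: 14.62
eef_pos: [0.5299, 0.0759, 0.0358]
eef_rot: [0.0, 0.996, 0.086, 0.001]
wrist_force: [0.1, -0.3, 0.1]
opening: 0.939
time_s: 15.25
eef_pos: [0.5296, 0.078, 0.0363]
eef_rot: [-0.001, 0.996, 0.086, 0.001]
wrist_force: [-1.5, 8.2, 8.1]
opening: 0.65
```

```bash
python3 -m pendant '[[[0,0,5,0,45],[0,0,15,0,45],[0,0,25,0,45],[0,0,30,0,45],[4,-26,0,0,45],[6,-40,0,0,45],[6,-40,0,0,45],[6,-40,0,0,45]]]'; python3 -m pendant '[[[5.4,-30,0,0,45],[0,0,0,0,45],[0,0,0,0,45]]]'
cat > avg.py <<'E'
from h import *
P=[]
for _ in range(4): imaging.camera("top"); P.append(monitor.get_obs()["eef_pos"])
print(np.mean(P,0).round(4),np.std(P,0).round(4))
E
python3 avg.py
```

```text
time_s: 16.25
eef_pos: [0.5514, -0.0714, 0.111]
eef_rot: [0.0, 0.996, 0.086, 0.0]
wrist_force: [0.5, 0.5, -1.6]
opening: 0.646
time_s: 16.62
eef_pos: [0.5564, -0.0996, 0.1103]
eef_rot: [-0.0, 0.996, 0.086, -0.0]
wrist_force: [0.0, -0.2, -2.4]
opening: 0.646
[ 0.5564 -0.0989  0.1101] [0.0001 0.0001 0.    ]
```

```bash
python3 -m pendant '[[[0.3,0,-25,0,45],[0,0,-25,0,45],[0,0,-15,0,45],[0,0,-8,0,45],[0,0,0,0,45]]]'; python3 -m pendant '[[[0,0,-2,0,45],[0,0,-1,0,45],[0,0,0,0,45]]]';python3 avg.py; python3 -m pendant '[[[0,0,-1,0,45],[0,0,0,0,45]]]'
```

```text
time_s: 17.45
eef_pos: [0.5569, -0.0996, 0.0369]
eef_rot: [-0.0, 0.996, 0.086, -0.0]
wrist_force: [-0.0, -1.0, -2.5]
opening: 0.65
time_s: 17.82
eef_pos: [0.5571, -0.0999, 0.0344]
eef_rot: [0.0, 0.996, 0.086, 0.0]
wrist_force: [0.2, -0.4, -2.0]
opening: 0.649
[ 0.5571 -0.0999  0.0343] [0.     0.     0.0001]
time_s: 18.27
eef_pos: [0.5571, -0.0999, 0.0337]
eef_rot: [0.0, 0.996, 0.086, 0.0]
wrist_force: [-2.5, 0.8, 5.7]
opening: 0.644
```

```bash
python3 -m pendant '[[[0,0,0,0,58],[0,0,0,0,62],[0,0,0,0,72],[0,0,0,0,80],[0,0,20,0,80],[0,0,35,0,75],[0,0,35,0,70],[-3,20,10,0,65]]]'; python3 -m pendant '[[[-4,30,0,0,65],[-4,30,0,0,65],[-2,10.4,0,0,65],[0,0,0,0,65],[0,0,0,0,65]]]'
python3 - <<'E'
from h import *
a=cam("side");b=cam("top");e=monitor.get_obs()["eef_pos"];print(e,px(a,e),px(b,e))
for n in("side","top"):
  c=cam(n)
  for t in("squat_jar","rest_squat","medium_bottle","rest_medium","long_bottle","short_jar"):
    for d in spotter.tip_of(n,t)[:2]: print(n,t,round(d["confidence"],2),w(c,d["at"]).round(4))
im=[cv2.resize(x["img"][y0:y0+190,x0:x0+200,::-1],None,fx=2,fy=2,interpolation=cv2.INTER_CUBIC) for x,x0,y0 in((a,250,100),(b,280,110))]
cv2.imwrite("pics/g3.png",np.hstack(im))
E
```

```text
time_s: 19.27
eef_pos: [0.5557, -0.0807, 0.1356]
eef_rot: [0.001, 0.996, 0.085, 0.002]
wrist_force: [0.1, 0.6, 0.1]
opening: 0.765
time_s: 19.9
eef_pos: [0.544, -0.01, 0.1328]
eef_rot: [0.0, 0.996, 0.086, -0.0]
wrist_force: [-0.5, 0.7, -1.1]
opening: 0.759
[ 0.54412582 -0.01023667  0.13297111] [369.79605799 161.85290761] [372.88239037 192.8864375 ]
side squat_jar 0.71 [0.4873 0.3811 0.0287]
side squat_jar 0.68 [ 0.5588 -0.0972  0.048 ]
side rest_squat 0.42 [ 0.5576 -0.0978  0.0042]
side medium_bottle 0.91 [ 0.5442 -0.0082  0.0448]
side rest_medium 0.58 [0.5276 0.0775 0.0032]
side long_bottle 0.63 [0.5054 0.1652 0.0519]
side long_bottle 0.4 [ 0.5581 -0.0982  0.0507]
top squat_jar 0.92 [0.4924 0.3761 0.0304]
top squat_jar 0.75 [ 0.5594 -0.1008  0.054 ]
top rest_squat 0.72 [ 0.5719 -0.1807  0.0448]
top rest_squat 0.6 [ 0.5523 -0.0971  0.0112]
top medium_bottle 0.75 [ 0.5437 -0.0094  0.0442]
top medium_bottle 0.5 [ 0.5544 -0.1024  0.0508]
top rest_medium 0.69 [0.5216 0.0771 0.0088]
top long_bottle 0.95 [0.5074 0.1657 0.0495]
top short_jar 0.73 [ 0.5745 -0.184   0.0422]
```

View pics/g3.png

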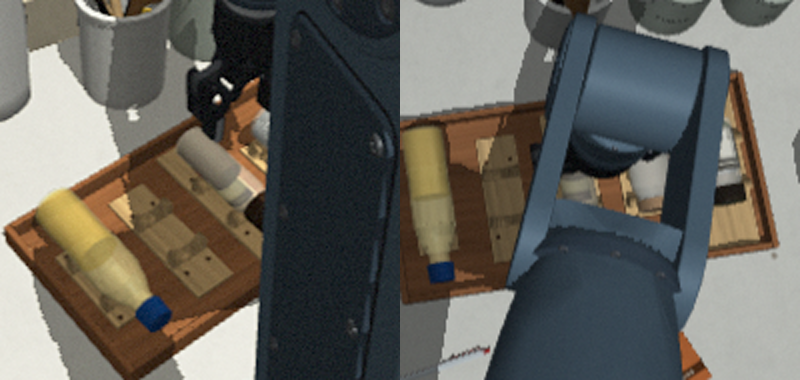

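Squat jar is in rest_squat and rest_medium is now empty. I'll take the medium bottle now.

```bash
python3 -m pendant '[[[0,0,-35,0,65],[0,0,-30,0,65],[0,0,-20,0,65],[0,0,-14,0,65],[0,0,-10,0,65],[0,0,0,0,65]]]'; python3 -m pendant '[[[0,0,0,0,48],[0,0,0,0,40],[0,0,0,0,30],[0,0,0,0,30],[0,0,0,0,30]]]'; python3 avg.py; python3 -m pendant '[[[0,0,5,0,30],[0,0,15,0,30],[0,0,25,0,30],[-4,20,10,0,30],[-6,30,0,0,30],[-6,30,0,0,30],[-2,8.7,0,0,30],[0,0,0,0,30]]]';python3 -m pendant '[[[0,0,0,0,30]]]';python3 avg.py
```

```text
time_s: 21.45
eef_pos: [0.5437, -0.0093, 0.0237]
eef_rot: [-0.0, 0.996, 0.086, -0.0]
wrist_force: [0.0, -0.5, 0.3]
opening: 0.761
time_s: 22.08
eef_pos: [0.5451, -0.0103, 0.0254]
eef_rot: [0.001, 0.996, 0.086, 0.001]
wrist_force: [-2.1, -4.3, 6.8]
opening: 0.459
[ 0.5451 -0.0103  0.0254] [0. 0. 0.]
time_s: 23.28
eef_pos: [0.5255, 0.0801, 0.0791]
eef_rot: [0.0, 0.996, 0.087, -0.0]
wrist_force: [-0.9, 0.2, -1.8]
opening: 0.458
time_s: 23.4
eef_pos: [0.5261, 0.0788, 0.0791]
eef_rot: [0.0, 0.996, 0.086, 0.0]
wrist_force: [-0.2, -0.3, -2.7]
opening: 0.461
[0.5262 0.0786 0.079 ] [0. 0. 0.]
```

```bash
python3 -m pendant '[[[-0.4,0.4,-25,0,30],[0,0,-15,0,30],[0,0,-8,0,30],[0,0,-3,0,30],[0,0,0,0,30]]]'; python3 -m pendant '[[[0,0,-1,0,30],[0,0,0,0,30]]]';python3 -m pendant '[[[0,0,-1,0,30],[0,0,0,0,30]]]'
```

```text
time_s: 24.22
eef_pos: [0.5259, 0.0796, 0.0283]
eef_rot: [0.0, 0.996, 0.086, 0.0]
wrist_force: [-0.1, -0.2, -1.7]
opening: 0.461
time_s: 24.48
eef_pos: [0.5262, 0.0796, 0.0277]
eef_rot: [0.0, 0.996, 0.086, 0.001]
wrist_force: [1.0, -0.6, -0.2]
opening: 0.463
time_s: 24.72
eef_pos: [0.5264, 0.0793, 0.0268]
eef_rot: [0.0, 0.996, 0.086, 0.001]
wrist_force: [0.4, -2.8, 4.3]
opening: 0.462
```

```bash
python3 -m pendant '[[[0,-1,0,0,30],[0,0,0,0,30]]]';python3 -m pendant '[[[0,0,-1,0,30],[0,0,0,0,30]]]'
```

```text
time_s: 24.98
eef_pos: [0.5262, 0.0786, 0.0264]
eef_rot: [0.0, 0.996, 0.086, 0.001]
wrist_force: [1.2, -1.2, 3.7]
opening: 0.46
time_s: 25.22
eef_pos: [0.5263, 0.0787, 0.0263]
eef_rot: [0.0, 0.996, 0.086, 0.001]
wrist_force: [-2.3, -1.8, 13.0]
opening: 0.464
```

```bash
python3 -m pendant '[[[0,0,0,0,44],[0,0,0,0,48],[0,0,0,0,58],[0,0,0,0,65],[0,0,20,0,65],[0,0,35,0,65],[0,0,35,0,70],[-1,15,15,0,75]]]'; python3 -m pendant '[[[-4,35,0,0,75],[-4,30,0,0,75],[-0.5,10,0,0,75],[0,0,0,0,75],[0,0,0,0,75]]]'
python3 - <<'E'
from h import *
for k in range(3):
 for n in("side","top"):
  c=cam(n)
  for t in("long_bottle","medium_bottle"):
    for d in spotter.tip_of(n,t)[:1]: print(n,t,round(d["confidence"],2),w(c,d["at"]).round(4))
print(monitor.get_obs()["eef_pos"])
a=cam("side");b=cam("top")
im=[cv2.resize(x["img"][y0:y0+190,x0:x0+200,::-1],None,fx=2,fy=2,interpolation=cv2.INTER_CUBIC) for x,x0,y0 in((a,250,100),(b,280,110))]
cv2.imwrite("pics/g4.png",np.hstack(im))
E
```

```text
time_s: 26.22
eef_pos: [0.5258, 0.0936, 0.1321]
eef_rot: [0.0, 0.996, 0.085, 0.002]
wrist_force: [-0.9, -0.6, -0.3]
opening: 0.881
time_s: 26.85
eef_pos: [0.516, 0.1681, 0.1297]
eef_rot: [0.0, 0.996, 0.086, -0.0]
wrist_force: [-0.7, -0.2, 0.5]
opening: 0.883
side long_bottle 0.96 [0.5099 0.1637 0.0451]
side medium_bottle 0.9 [0.5263 0.0824 0.043 ]
top long_bottle 0.98 [0.5104 0.164  0.0523]
top medium_bottle 0.63 [0.5245 0.0767 0.0449]
side long_bottle 0.83 [0.5074 0.1669 0.0485]
side medium_bottle 0.85 [0.5263 0.0805 0.0422]
top long_bottle 0.94 [0.5095 0.1669 0.053 ]
top medium_bottle 0.83 [0.5255 0.0765 0.0434]
side long_bottle 0.92 [0.5082 0.165  0.0475]
side medium_bottle 0.8 [0.5256 0.0815 0.0456]
top long_bottle 0.84 [0.5059 0.1651 0.0516]
top medium_bottle 0.83 [0.5239 0.0808 0.0427]
[0.51603301 0.16871987 0.13004757]
```

View pics/g4.png

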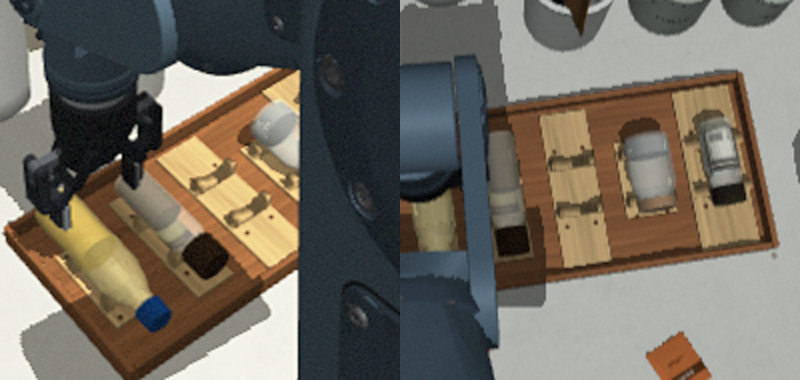

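Medium bottle lies in rest_medium and rest_long is empty. Next is the long bottle, gripped about 8 mm toward its foot.

```bash
python3 -m pendant '[[[0,-1,-35,0,75],[0,0,-30,0,75],[0,0,-16,0,75],[0,0,-10,0,75],[0,0,-8,0,75],[0,0,0,0,75]]]'; python3 -m pendant '[[[0,0,0,0,60],[0,0,0,0,52],[0,0,0,0,40],[0,0,0,0,40],[0,0,0,0,40]]]'; python3 avg.py; python3 -m pendant '[[[0,0,3,0,40],[0,0,5,0,40],[0,0,10,0,40],[0,0,0,0,40]]]'
```

```text
time_s: 28.6
eef_pos: [0.5161, 0.1677, 0.031]
eef_rot: [-0.0, 0.996, 0.086, -0.0]
wrist_force: [-0.7, 0.5, 0.1]
opening: 0.882
time_s: 29.22
eef_pos: [0.5166, 0.1676, 0.0318]
eef_rot: [0.0, 0.996, 0.086, 0.001]
wrist_force: [-1.1, -1.2, 6.4]
opening: 0.581
[0.5167 0.1676 0.0318] [0. 0. 0.]
time_s: 29.92
eef_pos: [0.5169, 0.1678, 0.0501]
eef_rot: [-0.0, 0.996, 0.086, 0.001]
wrist_force: [-0.2, 0.7, -3.0]
opening: 0.58
```

```bash
python3 - <<'E'
from h import *
print(monitor.get_obs()["torque"])
a=cam("side");save(a,"pics/l1.png",(240,130,400,290),3.5)
E
```

```text
[0.01148688 0.0108551  0.01492717]
```

View pics/l1.png

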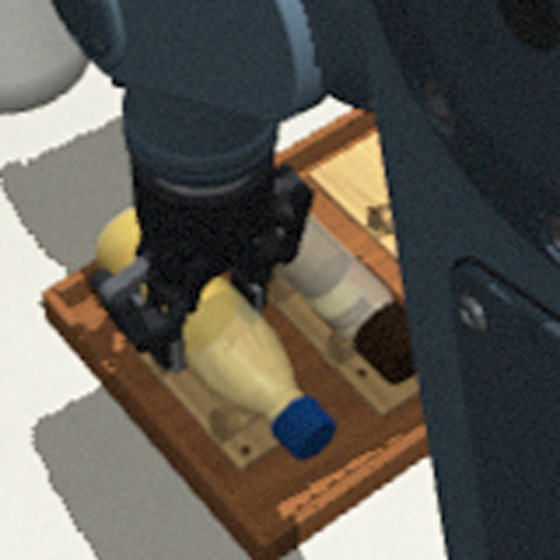

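```bash
python3 -m pendant '[[[0,0,20,0,40],[0,0,30,0,40],[2.4,-16.7,10,0,40],[6,-35,0,0,40],[8,-40,0,0,40],[8,-40,0,0,40],[6,-35,0,0,40],[2,-10,0,0,40]]]'; python3 -m pendant '[[[0,0,0,0,40],[0,0,0,0,40]]]';python3 avg.py
```

```text
time_s: 30.98
eef_pos: [0.5482, -0.0119, 0.1084]
eef_rot: [0.0, 0.996, 0.084, -0.0]
wrist_force: [0.6, 0.4, -2.6]
opening: 0.577
time_s: 31.22
eef_pos: [0.5479, -0.0082, 0.1086]
eef_rot: [-0.0, 0.996, 0.086, -0.0]
wrist_force: [-0.4, 0.7, -3.2]
opening: 0.579
[ 0.5481 -0.008   0.1089] [0.0001 0.0001 0.0001]
```

```bash
python3 -m pendant '[[[0.9,-1,-30,0,40],[0,0,-25,0,40],[0,0,-12,0,40],[0,0,-6,0,40],[0,0,-3,0,40],[0,0,0,0,40]]]'; python3 -m pendant '[[[0,0,-1,0,40],[0,0,0,0,40]]]';python3 -m pendant '[[[0,0,-1,0,40],[0,0,0,0,40]]]'
```

```text
time_s: 32.17
eef_pos: [0.5498, -0.0101, 0.0336]
eef_rot: [0.0, 0.996, 0.086, 0.0]
wrist_force: [0.5, -0.3, -2.5]
opening: 0.58
time_s: 32.42
eef_pos: [0.5496, -0.0101, 0.0324]
eef_rot: [0.0, 0.996, 0.086, 0.0]
wrist_force: [0.3, 0.0, -3.3]
opening: 0.58
time_s: 32.67
eef_pos: [0.5493, -0.01, 0.031]
eef_rot: [-0.0, 0.996, 0.086, -0.0]
wrist_force: [0.5, 0.2, -3.1]
opening: 0.579
```

```bash
python3 -m pendant '[[[0,0,-1,0,40],[0,0,0,0,40]]]'; python3 -m pendant '[[[0,0,-1,0,40],[0,0,0,0,40]]]'
```

```text
time_s: 32.92
eef_pos: [0.5494, -0.01, 0.0304]
eef_rot: [0.0, 0.996, 0.086, -0.0]
wrist_force: [-2.4, -0.3, 1.5]
opening: 0.581
time_s: 33.17
eef_pos: [0.5494, -0.0101, 0.0302]
eef_rot: [0.0, 0.996, 0.086, -0.0]
wrist_force: [-5.8, 0.3, 10.9]
opening: 0.576
```

```bash
python3 -m pendant '[[[0,0,0,0,53],[0,0,0,0,57],[0,0,0,0,66],[0,0,0,0,74],[0,0,20,0,74],[0,0,35,0,74],[0,0,40,0,74],[0,20,30,0,70]]]'; python3 -m pendant '[[[-5,50,0,0,65],[-5,50,0,0,65],[-5,50,0,0,65],[0,40,0,0,65],[0,0,0,0,65],[0,0,0,0,65]]]'
python3 - <<'E'
from h import *
u=np.array([.9851,.1719]);v=np.array([-.1719,.9851]);C=np.array([.5412,-.0105])
S=dict(medium_bottle=1,long_bottle=2,squat_jar=-1,short_jar=-2)
S=dict(medium_bottle=1,long_bottle=0,squat_jar=-1,short_jar=-2)
r={}
for k in range(5):
 for n in("side","top"):
  c=cam(n)
  for t in S:
    for d in spotter.tip_of(n,t):
      e=w(c,d["at"])[:2]-C-v*.09*S[t]
      if np.hypot(*e)<.02: r.setdefault((t,n),[]).append((e@u*1e3,e@v*1e3,w(c,d["at"])[2]*1e3))
for k in r: print(k,len(r[k]),np.median(r[k],0).round(1))
print(monitor.get_obs()["eef_pos"])
a=cam("side");b=cam("top")
im=[cv2.resize(x["img"][y0:y0+170,x0:x0+200,::-1],None,fx=2,fy=2,interpolation=cv2.INTER_CUBIC) for x,x0,y0 in((a,270,110),(b,280,110))]
cv2.imwrite("pics/g5.png",np.hstack(im))
E
```

```text
time_s: 34.17
eef_pos: [0.55, 0.0092, 0.1559]
eef_rot: [0.0, 0.996, 0.085, 0.001]
wrist_force: [-0.1, 0.7, 0.6]
opening: 0.822
time_s: 34.92
eef_pos: [0.5342, 0.1996, 0.1538]
eef_rot: [0.0, 0.996, 0.086, -0.0]
wrist_force: [0.3, -1.5, 0.2]
opening: 0.762
('medium_bottle', 'side') 5 [ 0.9  2.5 44.3]
('long_bottle', 'side') 5 [-0.1 -0.4 44.8]
('squat_jar', 'side') 5 [-1.   2.9 48.6]
('medium_bottle', 'top') 5 [-0.5 -0.  42.3]
('long_bottle', 'top') 5 [-1.7  0.2 49.3]
('squat_jar', 'top') 5 [ 0.6 -3.2 51.6]
('short_jar', 'top') 6 [ 4.1  4.4 43.6]
[0.53433864 0.19998796 0.15404981]
```

View pics/g5.png

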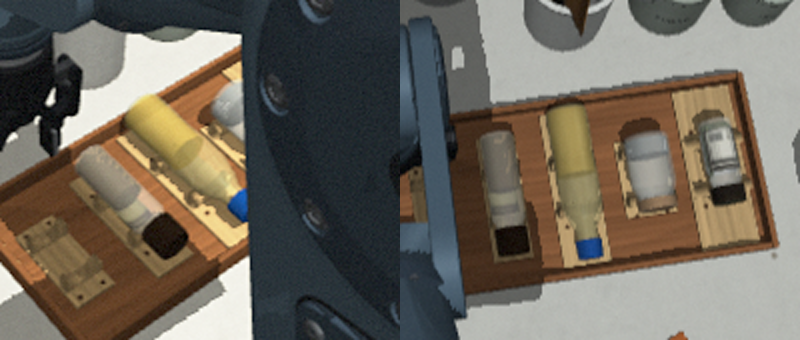

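Medium, long and squat are all within about 1–2 mm of their rest middles along the axis, averaging the two cameras. I'll check the short jar's offset along its axis with a model overlay before picking it.

```bash
cat > ovl.py <<'E'
from h import *
import sys
def ov(n,items,box,out,C=(.5412,-.0105),th=np.radians(9.9)):
    u=np.array([np.cos(th),np.sin(th)]);v=np.array([-u[1],u[0]]);c=cam(n);k=6
    im=cv2.resize(c["img"][:,:,::-1],None,fx=k,fy=k,interpolation=cv2.INTER_CUBIC)
    for i,L,r,z in items:
        for x in(-L/2,L/2):
            t=np.linspace(0,2*np.pi,40)
            q=[(px(c,[*(np.array(C)+v*.09*i+u*x+v*r*np.cos(a)),z+r*np.sin(a)])+.5)*k for a in t]
            cv2.polylines(im,[np.array(q).astype(int)],True,(0,0,255),1)
    im=im[box[1]*k:box[3]*k,box[0]*k:box[2]*k]; s=min(800/im.shape[1],600/im.shape[0],1); cv2.imwrite(out,cv2.resize(im,None,fx=s,fy=s,interpolation=cv2.INTER_AREA))
E
python3 - <<'E'
from ovl import *
ov("top",[(1,.150,.0205,.0415),(-.0,.189,.0255,.0465),(-1,.093,.0285,.0495),(-2,.105,.0205,.0415)],(310,145,470,260),"pics/o2.png")
E
```

View pics/o2.png

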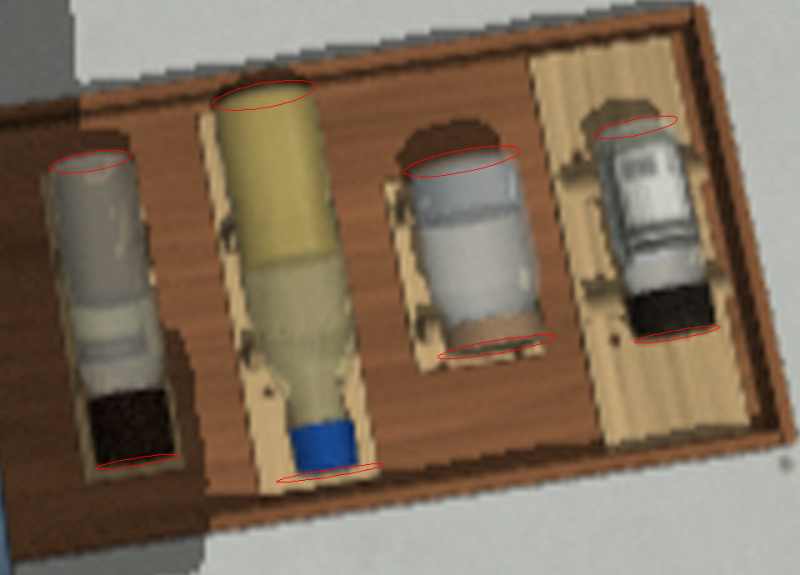

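All four lie within about 1 mm of the modelled ends along the axis, so the short jar is central in the spare. I'll pick it there.

```bash
python3 -m pendant '[[[3,-20,0,0,65],[4,-45,0,0,65],[5,-50,0,0,65],[5,-50,0,0,65],[5,-50,0,0,65],[5,-50,0,0,65],[5,-50,0,0,65],[3,-45,0,0,65]]]'; python3 -m pendant '[[[2.8,-27.8,0,0,65],[0,0,0,0,65],[0,0,0,0,65],[0,0,-30,0,65],[0,0,-20,0,65],[0,0,0,0,65],[0,0,0,0,65]]]'; python3 avg.py
```

```text
time_s: 38.58
eef_pos: [0.5689, -0.1632, 0.1542]
eef_rot: [0.0, 0.996, 0.085, 0.0]
wrist_force: [1.9, 0.9, -0.0]
opening: 0.76
time_s: 39.45
eef_pos: [0.5726, -0.1876, 0.1047]
eef_rot: [0.0, 0.996, 0.086, 0.0]
wrist_force: [-0.6, -0.5, 0.4]
opening: 0.763
[ 0.5729 -0.188   0.1052] [0.0001 0.0001 0.0001]
```

```bash
python3 -m pendant '[[[0,0,-30,0,65],[0,0,-25,0,65],[0,0,-16,0,65],[0,0,-10,0,65],[0,0,0,0,65]]]'; python3 -m pendant '[[[0,0,0,0,48],[0,0,0,0,40],[0,0,0,0,30],[0,0,0,0,30],[0,0,0,0,30]]]'; python3 avg.py; python3 -m pendant '[[[0,0,5,0,30],[0,0,15,0,30],[0,0,30,0,30],[0,0,40,0,30],[0,0,10,0,30],[0,0,0,0,30]]]'
```

```text
time_s: 40.28
eef_pos: [0.572, -0.1877, 0.0228]
eef_rot: [-0.0, 0.996, 0.086, -0.0]
wrist_force: [0.1, -0.6, -0.3]
opening: 0.761
time_s: 40.9
eef_pos: [0.5729, -0.1883, 0.0244]
eef_rot: [0.001, 0.996, 0.086, 0.001]
wrist_force: [-0.7, -0.4, 5.6]
opening: 0.462
[ 0.5729 -0.1883  0.0244] [0. 0. 0.]
time_s: 41.85
eef_pos: [0.5725, -0.188, 0.1238]
eef_rot: [0.0, 0.996, 0.086, 0.001]
wrist_force: [-0.4, -0.4, -1.4]
opening: 0.456
```

```bash
python3 -m pendant '[[[-4,20,0,0,30],[-7,40,0,0,30],[-8,48,0,0,30],[-8,48,0,0,30],[-8,48,0,0,30],[-8,48,0,0,30],[-8,44,0,0,30],[-7,38,0,0,30]]]'; python3 -m pendant '[[[-4.5,20.8,0,0,30],[0,0,0,0,30],[0,0,0,0,30],[0,0,0,0,30]]]'; python3 avg.py
```

```text
time_s: 42.85
eef_pos: [0.5115, 0.1487, 0.1212]
eef_rot: [-0.0, 0.996, 0.086, -0.002]
wrist_force: [1.2, -0.1, -1.4]
opening: 0.457
time_s: 43.35
eef_pos: [0.5095, 0.1662, 0.1226]
eef_rot: [0.0, 0.996, 0.085, -0.0]
wrist_force: [-0.4, 0.3, -1.0]
opening: 0.459
[0.5098 0.1663 0.123 ] [0.     0.0001 0.0001]
```

```bash
python3 -m pendant '[[[0.6,0.5,-30,0,30],[0,0,-30,0,30],[0,0,-20,0,30],[0,0,-9,0,30],[0,0,-5,0,30],[0,0,0,0,30]]]'; python3 -m pendant '[[[0,0,-1,0,30],[0,0,0,0,30]]]';python3 -m pendant '[[[0,0,-1,0,30],[0,0,0,0,30]]]'
```

```text
time_s: 44.3
eef_pos: [0.5106, 0.1674, 0.0294]
eef_rot: [-0.0, 0.996, 0.086, 0.0]
wrist_force: [-0.0, 0.6, -0.8]
opening: 0.462
time_s: 44.55
eef_pos: [0.5106, 0.1676, 0.0286]
eef_rot: [-0.0, 0.996, 0.086, 0.0]
wrist_force: [-0.1, -0.5, -2.2]
opening: 0.459
time_s: 44.8
eef_pos: [0.5102, 0.1675, 0.0271]
eef_rot: [0.0, 0.996, 0.086, 0.0]
wrist_force: [0.1, 1.0, -1.7]
opening: 0.462
```

```bash
python3 -m pendant '[[[0,0,-1,0,30],[0,0,0,0,30]]]';python3 -m pendant '[[[0,0,-1,0,30],[0,0,0,0,30]]]'
```

```text
time_s: 45.05
eef_pos: [0.5103, 0.1674, 0.0261]
eef_rot: [0.0, 0.996, 0.086, 0.0]
wrist_force: [-0.3, -0.2, -1.7]
opening: 0.458
time_s: 45.3
eef_pos: [0.5105, 0.1674, 0.0258]
eef_rot: [0.0, 0.996, 0.086, 0.0]
wrist_force: [-2.9, -1.4, 6.2]
opening: 0.457
```

```bash
python3 -m pendant '[[[0,-0.5,-0.5,0,30],[0,0,0,0,30]]]'; python3 -m pendant '[[[0,0,0,0,44],[0,0,0,0,48],[0,0,0,0,56],[0,0,0,0,65],[0,0,20,0,65],[0,0,35,0,65],[0,0,40,0,65],[0,0,40,0,65]]]'; python3 -m pendant '[[[-5,-40,15,0,65],[-10,-50,15,0,65],[-15,-50,10,0,65],[-20,-50,0,0,65],[-25,-50,0,0,65],[-30,-50,0,0,65],[-30,-50,0,0,65],[-30,-50,0,0,65]]]'; python3 -m pendant '[[[-30,-50,0,0,65],[-30,-50,0,0,65],[-30,-50,0,0,65],[-30,-50,0,0,65],[-20,-40,0,0,65],[0,-30,0,0,65],[0,0,0,0,65]]]'
python3 - <<'E'
from ovl import *
I=[(2,.105,.0205,.0415),(1,.150,.0205,.0415),(-.0,.189,.0255,.0465),(-1,.093,.0285,.0495)]
ov("top",I,(265,140,470,265),"pics/o3.png");ov("side",I,(250,120,465,290),"pics/o4.png")
E
```

```text
time_s: 45.55
eef_pos: [0.5107, 0.167, 0.0255]
eef_rot: [0.0, 0.996, 0.086, 0.0]
wrist_force: [-2.3, -1.2, 7.7]
opening: 0.456
time_s: 46.55
eef_pos: [0.51, 0.167, 0.1606]
eef_rot: [-0.0, 0.996, 0.086, -0.0]
wrist_force: [1.0, 0.2, 0.5]
opening: 0.761
time_s: 47.55
eef_pos: [0.3441, -0.2244, 0.1998]
eef_rot: [0.0, 0.996, 0.086, 0.0]
wrist_force: [1.0, -0.4, -1.0]
opening: 0.761
time_s: 48.42
eef_pos: [0.2045, -0.4946, 0.1993]
eef_rot: [0.0, 0.996, 0.085, -0.0]
wrist_force: [-0.1, -1.0, 0.0]
opening: 0.76
```

View pics/o3.png

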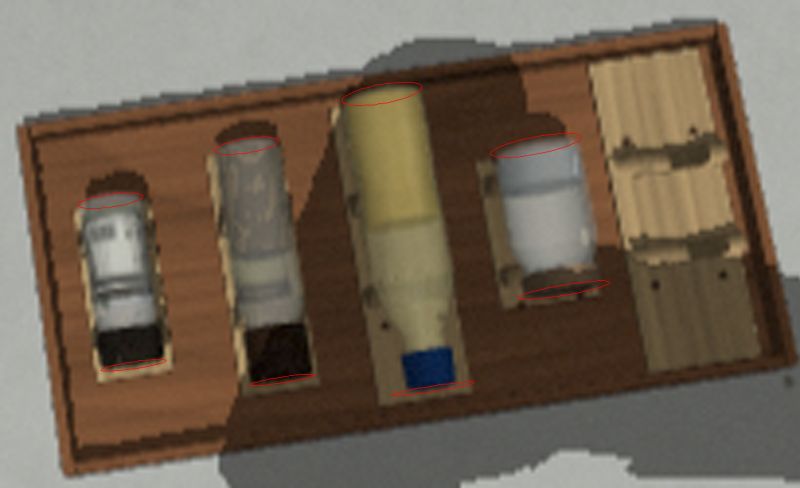

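View pics/o4.png

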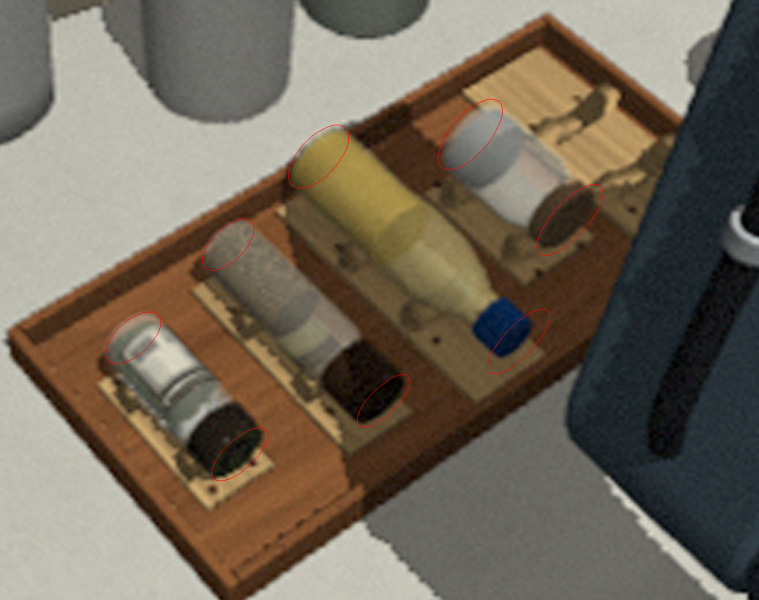

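```bash
python3 -c "
from h import *
c=cam('side')
for t in('bean_tin','squat_jar'):
  for d in spotter.tip_of('side',t)[:2]: print(t,w(c,d['at']).round(3))
print(order.hand_in(), monitor.get_obs()['time_s'])"
```

```text
bean_tin [ 0.638  0.414 -0.004]
squat_jar [ 0.555 -0.097  0.05 ]
squat_jar [0.489 0.381 0.026]
the job is handed in; nothing more can be done
the job is handed in; nothing more can be done
```

All four jars and bottles now lie in their own rests, and I handed the job in at about 48 s on the robot's clock. I parked the short jar in the spare rest, then moved squat, medium, long and finally short. Each was lowered until the wrist force showed contact, at most about 13 N, before I let go.

**Last checks:** In the last overlays from both cameras, all four line up with the middles of their rests to about 1–2 mm. The spare rest is empty, and the arm is clear of the tray. The tin and the red jar still read where they started, within measuring error.

**Disagreements:** For the squat jar, the two cameras differed by about 6 mm across the tray (+2.9 against −3.2 mm). In the last side picture its lid end sits about 2 mm off the modelled outline, while the top picture fits. I put both down to camera calibration. The arm hid the gripper in my check before the first grasp, so for that one I relied on the tray fit and the force readings.

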